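# Set the start gap of a compression stand with a feeler blade

### The arm

A 6-joint arm with a two-finger parallel gripper is mounted at the origin on the work surface. World frame = base frame: x ahead of the robot, y to its left, z up, the work surface at z = 0. Lengths are in mm, angles in rad, forces in N, time in s.
With the tool pointing down it reaches from about 300 to 825 mm from the base axis. Payload 5.4 kg.
Tool frame: the origin (TCP) lies on the centre line of the jaws, within the pads' length; the fingertips stand 22 mm ahead of it and the grasp point (between the pads) lies 3 mm ahead of it (tips_ahead is the z of the fingertips in the tool frame, in mm); z points along the fingers, x is the direction in which the jaws open and shut, and the axes are right-handed (so a half turn about z gives the same grasp; the last joint's range is limited). The gripper opens to 92 mm and grips with 3 to 60 N. Pads are 20 mm wide; open, the fingers measure 128 mm over their backs; the gripper's body (75 mm by 189 mm) begins 69 mm behind the grasp point.
Start: joints at [-1.452, 0.158, 1.597, -0, 1.386, -0.21], TCP at [185.648, -544.188, 236.601] pointing down, gripper open.
Joint ranges: [-2.91, 2.91], [-0.94, 2.29], [0.18, 2.7], [-1.29, 4.43], [0.17, 2.64], [-3, 3]. Speed limits (rad/s): [2.57, 2.57, 3.14, 3.14, 3.14, 3.14].

### API

Orientations are given as a rotation vector (axis times angle).
In Python, from rig import * gives the robot as it stands.
- The arm moves only by the tool send_rows, never from a script. Its argument "rows" is a list of rows, each an object of numbers: "tx", "ty", "tz": the shift along the tool's x, y, z in m; "wx", "wy", "wz": the turn, a rotation vector about the tool's x, y, z in rad; "gripper": the finger opening in m, from 0 to 0.0919. A call has 1 to 12 rows; each row shifts and turns the pose as measured when the row begins, along the tool's axes as they then stand; what a row does not reach is not made up. A row lasts 1/10 s, in which the tool goes at most 50 mm and 8.59 degrees, less where a joint would pass 70% of its speed; a pose out of reach is approached as far as the arm can. A call with a gripper value outside its range is refused whole. The fingers move at their own pace and stop on an object; the grip force is fixed at half the most. Time passes only in rows, so rows that do not move let the fingers close. It gives the time, the measured TCP pose, the force and the opening at its end, in the units of the state.
- sense(): the state, without advancing time (a new reading comes with each control period).
- get_image(name): name is "side" or "top"; returns a dict with "frame" (420x560x3 uint8, blue, green, red), "fx", "fy", "cx", "cy" (pixels), "k1" (the pictures are not rectified: a ray, as slopes to the right and down, at radius r is drawn at 1 + k1 r^2 times it, then the intrinsics apply), "view" (4x4, takes a point from world to camera coordinates). Camera axes: x right, y up, looking along -z (the intrinsics and any distortion apply to the point x, -y, -z); pixel columns grow to the right and rows downward; lengths in mm; the calibration is good to about 2 mm. A picture is of the moment at which its call begins. There is no depth.
- hand_in(): hands the job in, once; it reports no verdict.
The state is a dict: "time_s": time; "joint_pos": joint angles; "joint_velocities": joint speeds; "joint_torque": joint torques, N m; "tool_pos": TCP position; "orientation": TCP orientation; "ft_force": force on the tool from outside, world axes, zero at the start; "wrist_torque": the same for the moment, N m; "finger_gap": finger opening in mm.
Only numpy, scipy, OpenCV 4.12 (cv2) and the standard library are available. Lean on these libraries where they do the work, as an engineer would, in place of code of your own. Each camera call takes 0.05 s, during which the arm holds its last target. There are 200 camera calls.

### The job

Set the start gap of the compression stand to the 5 mm feeler blade, the one with the blue handle: take it by its handle from the tray, slide it flat along the stand's base plate under the raised platen until its tip is well past the middle of the platen, let go, and push the palm knob down gently until the platen just nips the blade, without overloading the load cell. Then take the handle again and draw the blade slowly straight out, so that you feel it drag between platen and base, and lay it flat back in the tray, leaving the platen at that height. Leave the red and yellow blades, the vials, the dishes and the tip rack as they are.

Things in the scene. Friction and masses are not known exactly. Their poses are not given: they have to be found in the camera images.
- stand: compression stand, fixed: base plate 290 x 150 mm with a flat steel top 40 mm above the bench, white C-frame. Origin on the bench below the ram axis; z up; +x points from the open front to the column at the back, so a blade slides in from the front along +x. The plate spans x -180 to +110 mm, y -75 to +75 mm
- anvil (a point): point on the base plate's top, on the ram axis, 40 mm above the bench; axes as the stand's. Above it the white head arm, 52 mm wide, spans heights 132 to 170 mm and reaches forward to x = -32 mm; in front of that all is free above the plate. The column stands at x = 53 to 103 mm
- platen: round flat steel platen, 44 mm in diameter and 9 mm thick, under a 32 mm load cell at the lower end of the ram, on the ram axis; origin at the centre of its flat underside, so its height above the stand's base plate is the gap
- ram (a joint): ram travel in m, 0 fully up (gap 22 mm) to 0.020 fully down (gap 2 mm): gap = 22 mm minus this. Grows as the knob is pushed down. A friction brake holds the ram at any height: about 2.5 N on the knob slides it down, about 8 N lifts it; on a blade the resistance rises steeply. Reads about 0.017 with the platen resting on the 5 mm blade
- knob_top (a point): centre of the flat top of the black palm knob (40 mm in diameter) at the upper end of the ram, 220 mm above the bench with the ram fully up; push straight down here. Nothing stands above or beside the knob
- blade_blue: the 5 mm feeler blade, lying flat: blue handle 75 x 16 x 26 mm high, steel blade 5 mm thick, 16 mm wide, flush with the handle's underside, tip rounded; 0.11 kg. Origin on the underside at the centre of mass (best grip, across y), 20 mm behind the handle's front end; +x along the blade to its tip at x = 130 mm, handle x -55 to +20 mm, z up
- blade_blue_tip (a point): tip of the 5 mm blade, on its underside, 130 mm ahead of the blade body's origin
- blade_red: 3 mm feeler blade with a red handle, otherwise the same shape; leave it in the tray
- blade_yellow: 8 mm feeler blade with a yellow handle, otherwise the same shape; leave it in the tray
- tray: white square tray fixed to the bench, 225 x 225 mm outside, wall 4 mm, rim 12 mm high, floor 4 mm above the bench; origin at the centre of its underside. The three blades lie side by side in it about 66 mm apart, in any order, all roughly along the tray's +x
- vial0: glass sample vial with white cap, 23 mm in diameter, 47 mm tall, standing beyond the stand; leave it
- vial1: second such vial
- vial2: third such vial
- dish_big: pale blue culture dish, 90 mm in diameter, 14 mm tall, on the bench beyond the stand; leave it
- dish_small: pale blue culture dish, 56 mm in diameter, 14 mm tall; leave it
- tip_rack: blue pipette tip rack with yellow tips, 80 x 120 x 61 mm; leave it
Things that resemble listed ones, but are neither listed nor needed, are in the scene too. What is shaped like the blade_blue but orange or turquoise is not meant.

How it is judged (in metres and radians):
On the way, in this order (a step that is already met when the one before it is completed fails the run):
1. the blue-handled blade lies under the platen, which is still raised, its tip more than 6 mm past the ram axis (x of blade_blue_tip in the frame of stand above 0.006 m and y of blade_blue_tip in the frame of stand between -0.02 and 0.02 m and z of blade_blue_tip in the frame of stand below 0.048 m and value of joint ram below 0.0155 m), for 0.2 s.
2. the platen has been pushed down so that it nips the blade lying in the gap, the knob pushed and the blade not held (x of blade_blue_tip in the frame of stand above 0.006 m and contact force between platen and blade_blue above 0.5 N and contact force between the fingers and blade_blue below 0.05 N and value of joint ram above 0.0155 m), for 0.2 s.
3. the blade is drawn out by hand and drags on the platen on the way (x of blade_blue_tip in the frame of stand below 0.002 m and contact force between platen and blade_blue above 0.3 N and contact force between the fingers and blade_blue above 1 N), for 0.05 s.
At the end, for the whole second after the job is handed in: the gap between platen and base plate is 5 mm within 1 mm (ram at 0.016 to 0.018), and the blue-handled blade lies flat at rest inside the tray's rim, on its floor, released (value of joint ram between 0.016 and 0.018 m and x of blade_blue in the frame of tray between -0.11 and 0.11 m and y of blade_blue in the frame of tray between -0.11 and 0.11 m and x of blade_blue_tip in the frame of tray between -0.11 and 0.11 m and y of blade_blue_tip in the frame of tray between -0.11 and 0.11 m and height (world z) of blade_blue below 0.008 m and angle between blade_blue's own z axis and vertical below 0.1 rad and linear speed of blade_blue below 0.01 m/s); the robot touches nothing.
It fails at once if the load cell is overloaded: more than 40 N between platen and blade (contact force between platen and blade_blue above 40 N).
It fails at once if the red or the yellow blade is moved by more than 15 mm (distance of any of blade_red, blade_yellow from where it was at the start of the episode above 0.015 m).
It fails at once if a vial, a dish or the tip rack is moved by more than 15 mm (distance of any of vial0, vial1, vial2, dish_big, dish_small, tip_rack from where it was at the start of the episode above 0.015 m).
It also fails if it takes over 72 s, if anything falls off the work surface, if the arm or the gripper's body presses on something with over 40 N, if the wrist force passes 120 N, or if a joint passes its speed limit or range.

## Working session

There is one attempt and no reset: what is moved stays moved. The work goes in short steps, Python scripts to look and compute and a tool call to move; the robot and the scene stay as the last step left them, time stands still between calls to the robot, and variables do not carry over. Pictures are saved under pics/ and viewed, on a budget of 10 in all, crops included, one or two more only if the job needs it, and the job is handed in when it is done.

Besides the shell and the picture viewer there is one more tool, called after "Call:" as name(argument=value, ...) on one line, values as JSON. send_rows: Moves the arm, as the interface text tells. Its arguments: {"type":"object","properties":{"rows":{"type":"array"}},"required":["rows"]}

```bash
ls; mkdir -p pics
python3 - <<'E'
from rig import *
import cv2,pickle
s=sense(); print(s)
for n in("top","side"):
    d=get_image(n); cv2.imwrite(f"pics/{n}0.png",d["frame"]); pickle.dump(d,open(f"{n}0.pkl","wb"))
    print(n,d["fx"],d["fy"],d["cx"],d["cy"],d["k1"],d["view"])
E
```

```text
pics
{'time_s': 0.0, 'joint_pos': array([-1.45207946e+00,  1.59039334e-01,  1.59822826e+00, -1.40876669e-05,
        1.38619955e+00, -2.10100655e-01]), 'joint_velocities': array([-0.0003868 , -0.00036228, -0.00242354,  0.00106794,  0.00052508,
       -0.00014037]), 'joint_torque': array([-9.46706496e-04, -3.85570264e+01, -3.22105765e+01,  6.97988668e-02,
        3.77181626e-02, -1.47983237e-04]), 'tool_pos': array([ 185.58580281, -543.60584598,  235.62633427]), 'orientation': array([-2.55395063e+00,  1.82710079e+00,  1.99995275e-03]), 'ft_force': array([ 0.20167734,  0.73970714, -0.29659674]), 'wrist_torque': array([0.04417947, 0.04633114, 0.00777833]), 'finger_gap': 91.78907211881408}
top 516.5274010467169 516.5274010467169 274.04095938235366 210.7755168314833 0.008894617969620508 [[ 1.58510581e-02 -9.99846967e-01  7.40174523e-03 -2.53079468e+01]
 [ 9.92331740e-01  1.66386057e-02  1.22478058e-01 -5.23601470e+02]
 [-1.22582469e-01  5.40357992e-03  9.92443620e-01 -1.21064981e+03]
 [ 0.00000000e+00  0.00000000e+00  0.00000000e+00  1.00000000e+00]]
side 401.8568935120902 401.8568935120902 279.09433281672386 209.1032192231156 -0.08856955874216665 [[-8.52801183e-01 -5.22175052e-01  7.95972488e-03  4.44902688e+02]
 [ 2.79945171e-01 -4.44225378e-01  8.51054942e-01 -2.79281635e+02]
 [-4.40863747e-01  7.28008948e-01  5.25016312e-01 -9.89546789e+02]
 [ 0.00000000e+00  0.00000000e+00  0.00000000e+00  1.00000000e+00]]
```

View pics/top0.png

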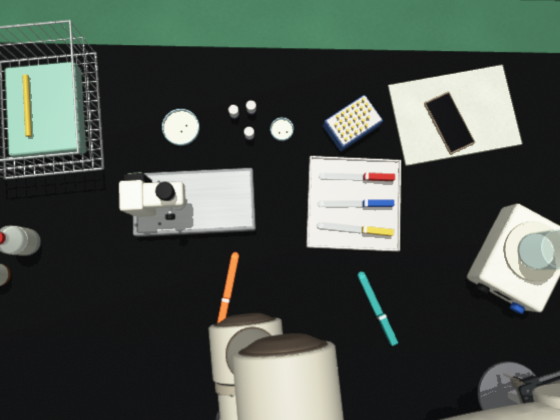

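View pics/side0.png

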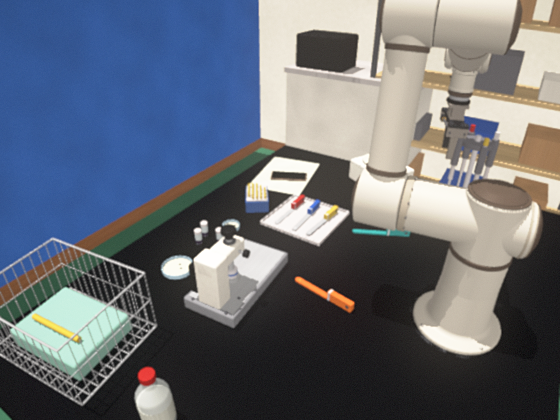

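The top view shows the stand at about px (195,200), with its column to the left (world +y) and open front to the right. The tray is at (354,203), with the blue handle in the middle at (378,203) and its tip to the left at about (319,205). The side view agrees with this layout. Next I measure the poses.

```bash
cat > h.py <<'E'
import numpy as np,cv2,pickle
from scipy.spatial.transform import Rotation as R
def ray(d,uv):
    K=np.array([[d["fx"],0,d["cx"]],[0,d["fy"],d["cy"]],[0,0,1.]])
    n=cv2.undistortPoints(np.array(uv,float).reshape(-1,1,2),K,np.array([d["k1"],0,0,0.])).reshape(-1,2)
    V=np.array(d["view"]); r=np.c_[n[:,0],-n[:,1],-np.ones(len(n))]@V[:3,:3]
    return -V[:3,:3].T@V[:3,3], r
def onz(d,uv,z):
    o,r=ray(d,uv); return o+r*((z-o[2])/r[:,2])[:,None]
def proj(d,P):
    V=np.array(d["view"]); p=np.atleast_2d(P)@V[:3,:3].T+V[:3,3]
    s=np.c_[p[:,0],-p[:,1]]/-p[:,2:]; s=s*(1+d["k1"]*(s**2).sum(1,keepdims=True))
    return s*[d["fx"],d["fy"]]+[d["cx"],d["cy"]]
def hsv(d): return cv2.cvtColor(d["frame"],cv2.COLOR_BGR2HSV)
def blob(m,roi):
    x0,y0,x1,y1=roi; k=np.zeros_like(m); k[y0:y1,x0:x1]=m[y0:y1,x0:x1]
    n,l,st,c=cv2.connectedComponentsWithStats(k.astype(np.uint8)); i=1+np.argmax(st[1:,4])
    return (l==i).astype(np.uint8),c[i],st[i]
def axis(m):
    ys,xs=np.nonzero(m); return cv2.minAreaRect(np.c_[xs,ys].astype(np.float32))
E
python3 - <<'E'
from h import *
d=pickle.load(open("top0.pkl","rb")); H=hsv(d)
S=H[...,1];V=H[...,2]
for n,lo,hi in(("blue",105,130),("red",0,6),("yel",20,35)):
    m=(H[...,0]>=lo)&(H[...,0]<=hi)&(S>120)&(V>60)
    b,c,st=blob(m,(310,160,398,245)); r=axis(b); bp=cv2.boxPoints(r)
    print(n,c,st,r,onz(d,[c],30)[0].round(1)); print(onz(d,bp,30).round(1).tolist())
# tray outline
m=(V>120)&(S<90)
b,c,st=blob(cv2.morphologyEx((m|(S>120)&(V>60)).astype(np.uint8),cv2.MORPH_CLOSE,np.ones((5,5))),(300,150,410,258)); r=axis(b); print("tray",c,st,r,(onz(d,cv2.boxPoints(r),12)).round(1).tolist())
print("V row stand",V[225,120:270].tolist()); 
im=cv2.resize(d["frame"][148:260,110:270],None,fx=5,fy=5,interpolation=cv2.INTER_CUBIC); cv2.imwrite("pics/c_stand.png",im)
im=cv2.resize(d["frame"][150:258,300:410],None,fx=5.5,fy=5.5,interpolation=cv2.INTER_CUBIC); cv2.imwrite("pics/c_tray.png",im)
E
```

```text
blue [380.33142857 202.92      ] [368 200  26   7 175] ((380.5, 203.0), (6.0, 25.0), 90.0) [ 547.7 -273.5   30. ]
[[554.3, -243.7, 30.0], [555.3, -304.2, 30.0], [540.7, -304.0, 30.0], [539.7, -243.6, 30.0]]
red [381.26857143 176.60571429] [369 173  26   8 175] ((381.4337158203125, 176.75967407226562), (25.228240966796875, 6.832648277282715), 3.012787342071533) [ 612.4 -276.3   30. ]
[[604.7, -245.6, 30.0], [621.6, -246.6, 30.0], [619.3, -307.9, 30.0], [602.4, -306.9, 30.0]]
yel [379.53703704 230.98148148] [367 227  26   9 162] ((379.6097717285156, 231.01217651367188), (25.288822174072266, 6.29459810256958), 6.340191841125488) [ 479.6 -270.9   30. ]
[[474.8, -240.0, 30.0], [489.9, -241.8, 30.0], [484.2, -302.2, 30.0], [469.1, -300.3, 30.0]]
tray [354.4467936  202.70926294] [ 307  150  103  101 8561] ((357.74139404296875, 198.74075317382812), (99.97196960449219, 101.07839965820312), 2.045408248901367) [[438.1, -95.8, 12.0], [689.0, -102.7, 12.0], [684.2, -351.0, 12.0], [433.4, -338.2, 12.0]]
V row stand [20, 20, 20, 21, 21, 21, 21, 22, 22, 21, 22, 21, 43, 109, 125, 110, 89, 86, 116, 132, 134, 133, 134, 134, 134, 134, 133, 133, 133, 133, 134, 133, 134, 133, 133, 133, 133, 129, 121, 110, 112, 125, 131, 131, 132, 132, 132, 131, 132, 132, 132, 132, 132, 132, 132, 132, 132, 132, 133, 132, 133, 133, 133, 133, 133, 134, 134, 134, 135, 135, 134, 136, 147, 193, 224, 227, 227, 228, 228, 228, 229, 229, 230, 230, 231, 231, 231, 231, 232, 233, 233, 233, 233, 234, 234, 234, 234, 235, 235, 235, 234, 234, 234, 234, 234, 233, 234, 233, 233, 233, 232, 232, 233, 231, 231, 230, 230, 230, 230, 229, 229, 228, 229, 228, 227, 227, 228, 228, 228, 228, 227, 222, 198, 162, 126, 72, 29, 21, 21, 21, 21, 20, 22, 22, 21, 19, 20, 21, 21, 21]
```

View pics/c_stand.png

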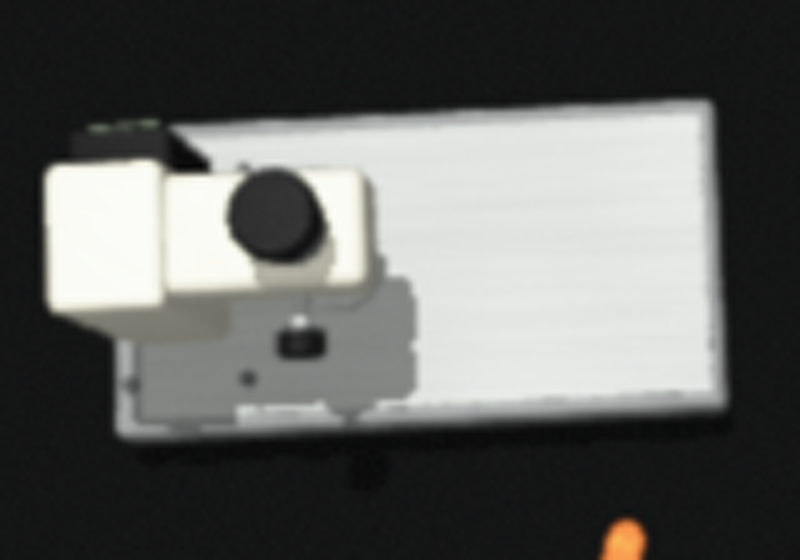

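View pics/c_tray.png

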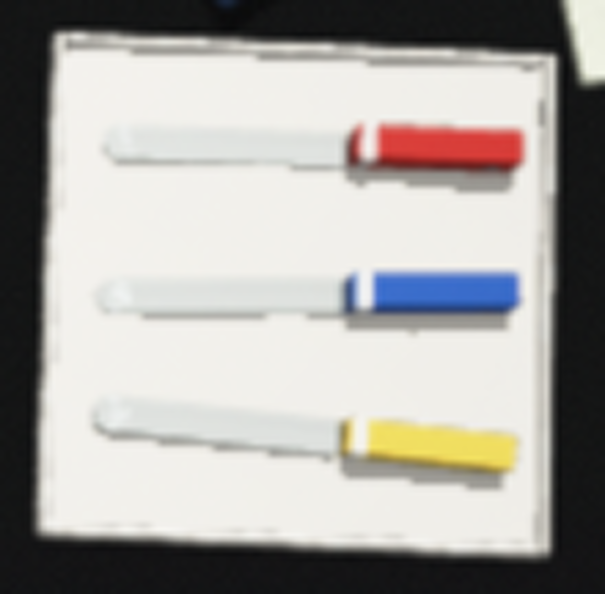

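Run:
```python
from h import *
d=pickle.load(open("top0.pkl","rb"))
s=lambda p:np.array(p,float)/5+[110-.4,148-.4]
t=lambda p:np.array(p,float)/5.5+[300-.4,150-.4]
print("knob",onz(d,[s((273,214))],220).round(1))
print("plate corners FR,FL(near),back-near",onz(d,[s(p) for p in((708,104),(720,398),(120,428),(205,128))],40).round(1).tolist())
print("head front edge z170",onz(d,[s((370,172)),s((366,288)),s((165,175)),s((165,292))],170).round(1).tolist())
print("tray rim",onz(d,[t(p) for p in((55,35),(556,55),(551,555),(37,535))],12).round(1).tolist())
for n,pts,z in(("blue",((353,273),(519,273),(519,303),(355,307)),30),("bluetip",((97,298),(345,278),(345,311)),9),("red tip",((104,143),),7),("yel tip",((94,412),),12)):
    print(n,onz(d,[t(p) for p in pts],z).round(1).tolist())
D=pickle.load(open("side0.pkl","rb"));H=hsv(D)
m=(H[...,0]>=105)&(H[...,0]<=130)&(H[...,1]>120)&(H[...,2]>60)
b,c,st=blob(m,(295,195,330,222)); print(c,st,onz(D,[c],20).round(1))
x,y,w,h=200,180,160,110
cv2.imwrite("pics/c_side.png",cv2.resize(D["frame"][190:325,180:355],None,fx=4.5,fy=4.5,interpolation=cv2.INTER_CUBIC))
```

```text
knob [[539.  209.6 220. ]]
plate corners FR,FL(near),back-near [[625.2, 40.1, 40.0], [482.8, 31.3, 40.0], [463.8, 315.5, 40.0], [609.1, 281.8, 40.0]]
head front edge z170 [[566.0, 179.3, 170.0], [515.7, 179.1, 170.0], [563.1, 267.1, 170.0], [512.5, 264.7, 170.0]]
tray rim [[664.8, -102.9, 12.0], [659.5, -328.8, 12.0], [434.5, -323.4, 12.0], [439.5, -96.6, 12.0]]
blue [[556.0, -233.5, 30.0], [557.2, -306.6, 30.0], [543.9, -306.4, 30.0], [540.9, -234.3, 30.0]]
bluetip [[545.9, -122.7, 9.0], [556.8, -233.7, 9.0], [541.9, -233.6, 9.0]]
red tip [[616.7, -125.7, 7.0]]
yel tip [[494.4, -121.4, 12.0]]
[315.22727273 204.09090909] [311 199   9  11  44] [[ 546.4 -286.2   20. ]]
```

View pics/c_side.png

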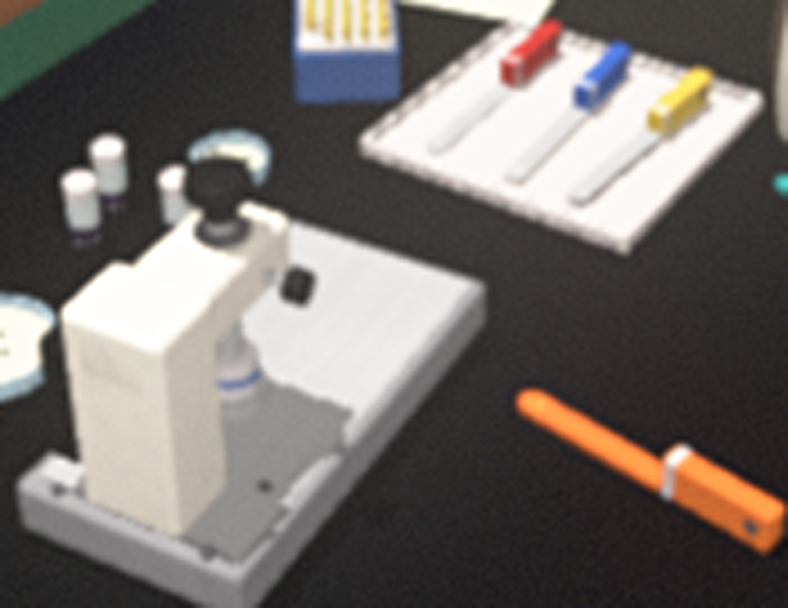

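The crop shows the knob at about px (165,191) in the top view. The plate edges give a stand yaw of about 3.8° and a ram axis near (540,211). The blue blade lies along +y with its origin near (549,-253.5) and its tip near (546,-123). The side view confirms the platen is raised and the front is open. I'll first move clear of the machine on the right and turn the jaws across the blade.

Call:
send_rows(rows=[{"tx": -0.036, "ty": -0.022, "tz": 0, "gripper": 0.045}, {"tx": -0.036, "ty": -0.022, "gripper": 0.045}, {"tx": -0.036, "ty": -0.022, "gripper": 0.045}, {"tx": -0.036, "ty": -0.022, "gripper": 0.045}, {"tx": -0.036, "ty": -0.022, "gripper": 0.045}, {"tx": -0.036, "ty": -0.022, "gripper": 0.045}, {"tx": -0.036, "ty": -0.022, "gripper": 0.045}])

```text
$.rows[0]: bad value
```

Call:
send_rows(rows=[{"wz": -0.14, "gripper": 0.045}, {"wz": -0.14, "gripper": 0.045}, {"wz": -0.14, "gripper": 0.045}, {"wz": -0.14, "gripper": 0.045}, {"wz": -0.14, "gripper": 0.045}, {"wz": -0.14, "gripper": 0.045}, {"wz": -0.14, "gripper": 0.045}, {"wz": -0.14, "gripper": 0.045}, {"wz": -0.147, "gripper": 0.045}])

```text
$.rows[0]: bad value
```

```bash
cat >> h.py <<'E'
def to(s,P,head):
    "remaining shift in tool axes (m) and tool-frame turn to reach P with tool down and tool x at heading"
    T=R.from_rotvec(s["orientation"]); x=[np.cos(head),np.sin(head),0]; z=[0,0,-1]
    G=R.from_matrix(np.c_[x,np.cross(z,x),z])
    print("t",round(s["time_s"],2),"pos",s["tool_pos"].round(1),"gap",round(s["finger_gap"],1),"F",s["ft_force"].round(1),"head",round(float(np.arctan2(*T.as_matrix()[[1,0],0])),4))
    if P is not None: print("  shift m",(T.inv().apply(np.array(P)-s["tool_pos"])/1000).round(4),"turn",(T.inv()*G).as_rotvec().round(4))
E
python3 - <<'E'
from h import *; from rig import *
to(sense(),[549.2,-253.5,130],.0245)
d=pickle.load(open("side0.pkl","rb")); print(proj(d,[[540,211,220],[549.2,-253.5,17],[546,-123.5,6]]).round(1), "knob seen 228.5,229.6")
E
```

```text
t 0.1 pos [ 185.6 -543.7  235.7] gap 91.8 F [ 0.3  0.1 -0.6] head -1.242
  shift m [-0.157  -0.4378  0.1061] turn [-1.4000e-03  1.2000e-03 -1.2665e+00]
[[227.2 223.6]
 [310.2 208.7]
 [292.5 229.4]] knob seen 228.5,229.6
```

Call:
send_rows(rows=[{"tx": -0.036, "ty": -0.022, "tz": 0.0, "wx": 0.0, "wy": 0.0, "wz": 0.0, "gripper": 0.045}, {"tx": -0.036, "ty": -0.022, "tz": 0.0, "wx": 0.0, "wy": 0.0, "wz": 0.0, "gripper": 0.045}, {"tx": -0.036, "ty": -0.022, "tz": 0.0, "wx": 0.0, "wy": 0.0, "wz": 0.0, "gripper": 0.045}, {"tx": -0.036, "ty": -0.022, "tz": 0.0, "wx": 0.0, "wy": 0.0, "wz": 0.0, "gripper": 0.045}, {"tx": -0.036, "ty": -0.022, "tz": 0.0, "wx": 0.0, "wy": 0.0, "wz": 0.0, "gripper": 0.045}, {"tx": -0.036, "ty": -0.022, "tz": 0.0, "wx": 0.0, "wy": 0.0, "wz": 0.0, "gripper": 0.045}, {"tx": -0.036, "ty": -0.022, "tz": 0.0, "wx": 0.0, "wy": 0.0, "wz": 0.0, "gripper": 0.045}])

```text
time_s: 0.8
tool_pos: [249.8, -247.2, 231.4]
orientation: [-2.543, 1.833, 0.011]
ft_force: [0.2, 0.5, 1.0]
finger_gap: 45.1
```

Call:
send_rows(rows=[{"tx": 0, "ty": 0, "tz": 0, "wx": 0, "wy": 0, "wz": -0.14, "gripper": 0.045}, {"tx": 0, "ty": 0, "tz": 0, "wx": 0, "wy": 0, "wz": -0.14, "gripper": 0.045}, {"tx": 0, "ty": 0, "tz": 0, "wx": 0, "wy": 0, "wz": -0.14, "gripper": 0.045}, {"tx": 0, "ty": 0, "tz": 0, "wx": 0, "wy": 0, "wz": -0.14, "gripper": 0.045}, {"tx": 0, "ty": 0, "tz": 0, "wx": 0, "wy": 0, "wz": -0.14, "gripper": 0.045}, {"tx": 0, "ty": 0, "tz": 0, "wx": 0, "wy": 0, "wz": -0.14, "gripper": 0.045}, {"tx": 0, "ty": 0, "tz": 0, "wx": 0, "wy": 0, "wz": -0.14, "gripper": 0.045}, {"tx": 0, "ty": 0, "tz": 0, "wx": 0, "wy": 0, "wz": -0.14, "gripper": 0.045}, {"tx": 0, "ty": 0, "tz": 0, "wx": 0, "wy": 0, "wz": -0.14, "gripper": 0.045}])

```text
time_s: 1.7
tool_pos: [250.0, -239.4, 228.0]
orientation: [-3.125, -0.106, 0.004]
ft_force: [0.6, -0.1, -0.6]
finger_gap: 44.6
```

Run:
```python
from h import *; from rig import *
to(sense(),[549.2,-253.5,130],.0245)
```

```text
t 1.7 pos [ 250.  -239.4  228. ] gap 44.6 F [ 0.6 -0.1 -0.6] head 0.0681
  shift m [0.2977 0.0359 0.0969] turn [-0.0144  0.0023  0.0436]
```

Call:
send_rows(rows=[{"tx": 0.042, "ty": 0.003, "tz": 0.013, "wx": -0.014, "wy": 0.002, "wz": 0.04, "gripper": 0.045}, {"tx": 0.042, "ty": 0.003, "tz": 0.013, "wx": 0, "wy": 0, "wz": 0, "gripper": 0.045}, {"tx": 0.042, "ty": 0.003, "tz": 0.013, "wx": 0, "wy": 0, "wz": 0, "gripper": 0.045}, {"tx": 0.042, "ty": 0.003, "tz": 0.013, "wx": 0, "wy": 0, "wz": 0, "gripper": 0.045}, {"tx": 0.042, "ty": 0.003, "tz": 0.013, "wx": 0, "wy": 0, "wz": 0, "gripper": 0.045}, {"tx": 0.042, "ty": 0.003, "tz": 0.013, "wx": 0, "wy": 0, "wz": 0, "gripper": 0.045}, {"tx": 0.03, "ty": 0.003, "tz": 0.013, "wx": 0, "wy": 0, "wz": 0, "gripper": 0.045}, {"tx": 0, "ty": 0, "tz": 0, "wx": 0, "wy": 0, "wz": 0, "gripper": 0.045}])

```text
time_s: 2.5
tool_pos: [542.1, -251.0, 130.5]
orientation: [3.137, 0.045, -0.004]
ft_force: [-0.3, -0.1, 0.0]
finger_gap: 44.9
```

Run:
```python
from h import *; from rig import *
to(sense(),[549.2,-253.5,60],.0245)
```

```text
t 2.5 pos [ 542.1 -251.   130.5] gap 44.9 F [-0.3 -0.1  0. ] head 0.0289
  shift m [0.0072 0.0024 0.0705] turn [0.0041 0.0024 0.0044]
```

Call:
send_rows(rows=[{"tx": 0.007, "ty": 0.002, "tz": 0.025, "wx": 0.004, "wy": 0.002, "wz": 0.004, "gripper": 0.045}, {"tx": 0, "ty": 0, "tz": 0.025, "wx": 0, "wy": 0, "wz": 0, "gripper": 0.045}, {"tx": 0, "ty": 0, "tz": 0.017, "wx": 0, "wy": 0, "wz": 0, "gripper": 0.045}, {"tx": 0, "ty": 0, "tz": 0, "wx": 0, "wy": 0, "wz": 0, "gripper": 0.045}])

```text
time_s: 2.9
tool_pos: [548.0, -252.5, 61.3]
orientation: [-3.141, -0.041, 0.004]
ft_force: [-0.5, 0.1, -0.6]
finger_gap: 45.3
```

Run:
```python
from h import *; from rig import *
to(sense(),[549.2,-253.5,28.5],.0245)
a=get_image("top")["frame"][140:260,300:420]; d=get_image("side"); b=d["frame"][150:260,250:370]
cv2.imwrite("pics/g1.png",np.hstack([cv2.resize(a,(400,400),interpolation=cv2.INTER_CUBIC),cv2.resize(b,(400,400),interpolation=cv2.INTER_CUBIC)]))
```

```text
t 2.9 pos [ 548.  -252.5   61.3] gap 45.3 F [-0.5  0.1 -0.6] head 0.0261
  shift m [0.0012 0.001  0.0328] turn [-0.0007  0.0024  0.0016]
```

View pics/g1.png

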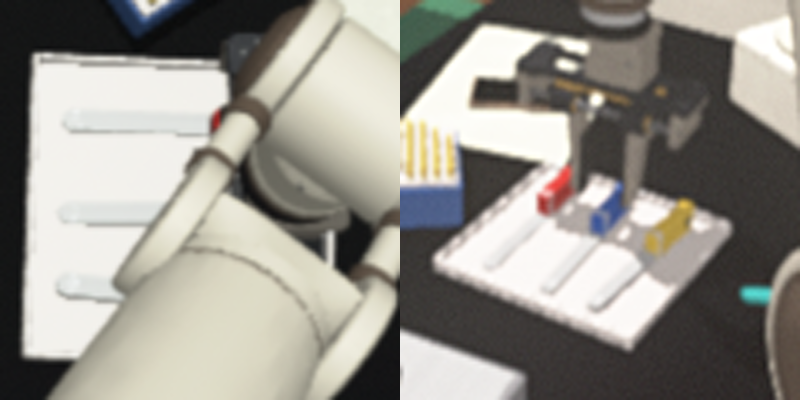

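The side view shows the open fingers on either side of the blue handle (crop px ~(605,210)), clear of red and yellow. I'll lower and close.

Call:
send_rows(rows=[{"tx": 0.001, "ty": 0.001, "tz": 0.016, "wx": 0, "wy": 0.002, "wz": 0.001, "gripper": 0.045}, {"tx": 0, "ty": 0, "tz": 0.014, "wx": 0, "wy": 0, "wz": 0, "gripper": 0.045}, {"tx": 0, "ty": 0, "tz": 0.001, "wx": 0, "wy": 0, "wz": 0, "gripper": 0.045}, {"tx": 0, "ty": 0, "tz": 0, "wx": 0, "wy": 0, "wz": 0, "gripper": 0.012}, {"tx": 0, "ty": 0, "tz": 0, "wx": 0, "wy": 0, "wz": 0, "gripper": 0.012}, {"tx": 0, "ty": 0, "tz": 0, "wx": 0, "wy": 0, "wz": 0, "gripper": 0.012}, {"tx": 0, "ty": 0, "tz": 0, "wx": 0, "wy": 0, "wz": 0, "gripper": 0.012}, {"tx": 0, "ty": 0, "tz": 0, "wx": 0, "wy": 0, "wz": 0, "gripper": 0.012}])

```text
time_s: 3.8
tool_pos: [552.7, -256.7, 35.1]
orientation: [3.135, 0.039, 0.014]
ft_force: [-0.6, 0.5, -1.6]
finger_gap: 15.5
```

Run:
```python
from h import *; from rig import *
to(sense(),[549.2,-253.5,100],.066)
```

```text
t 3.8 pos [ 552.7 -256.7   35.1] gap 15.5 F [-0.6  0.5 -1.6] head 0.0246
  shift m [-0.0028 -0.0028 -0.065 ] turn [ 0.0067 -0.0087 -0.0414]
```

Call:
send_rows(rows=[{"tx": 0, "ty": 0, "tz": -0.02, "wx": 0.006, "wy": -0.008, "wz": -0.01, "gripper": 0.012}, {"tx": 0, "ty": 0, "tz": -0.02, "wx": 0, "wy": 0, "wz": -0.01, "gripper": 0.012}, {"tx": 0, "ty": 0, "tz": -0.015, "wx": 0, "wy": 0, "wz": -0.01, "gripper": 0.012}, {"tx": 0, "ty": 0, "tz": 0, "wx": 0, "wy": 0, "wz": 0, "gripper": 0.012}])

```text
time_s: 4.2
tool_pos: [551.7, -255.8, 90.9]
orientation: [-3.139, -0.088, 0.002]
ft_force: [0.6, -0.7, -0.9]
finger_gap: 15.7
```

Run:
```python
from h import *; from rig import *
to(sense(),[549.2,-253.5,100],.066)
d=get_image("top"); D=get_image("side"); to(sense(),[549.2,-253.5,100],.066)
pickle.dump((d,D),open("g2.pkl","wb"))
a=d["frame"][140:260,300:420]; b=D["frame"][150:260,250:370]
cv2.imwrite("pics/g2.png",np.hstack([cv2.resize(a,(400,400),interpolation=cv2.INTER_CUBIC),cv2.resize(b,(400,400),interpolation=cv2.INTER_CUBIC)]))
```

```text
t 4.2 pos [ 551.7 -255.8   90.9] gap 15.7 F [ 0.6 -0.7 -0.9] head 0.056
  shift m [-0.0024 -0.0025 -0.0091] turn [-0.0013  0.0012 -0.01  ]
t 4.3 pos [ 550.3 -254.9   88.5] gap 15.5 F [ 0.2 -0.8 -1.3] head 0.0556
  shift m [-0.0011 -0.0015 -0.0115] turn [-0.004   0.0044 -0.0104]
```

View pics/g2.png

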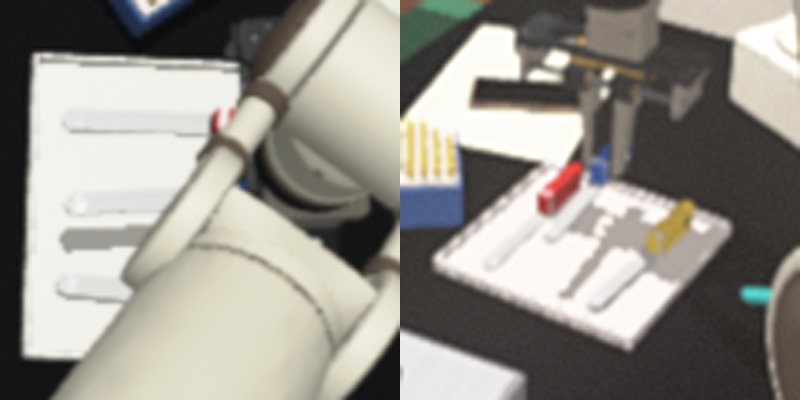

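The blue blade has been lifted out and looks level, with red and yellow unmoved. Its tip is near top px (318.6,200.9) and side px (293.8,215.5). I'll triangulate the tip and check how steady the pose reading is.

```bash
cat >> h.py <<'E'
def tri(d,uv,D,UV):
    o,r=ray(d,[uv]); O,Q=ray(D,[UV]); r=r[0]/np.linalg.norm(r[0]); Q=Q[0]/np.linalg.norm(Q[0])
    a=np.linalg.lstsq(np.c_[r,-Q],O-o,rcond=None)[0]; p,q=o+a[0]*r,O+a[1]*Q
    return (p+q)/2,np.linalg.norm(p-q)
E
python3 - <<'E'
from h import *; from rig import *
d,D=pickle.load(open("g2.pkl","rb"))
p,e=tri(d,(318.6,200.9),D,(293.8,215.5)); print(p.round(1),e)
for i in range(4):
    get_image("side"); s=sense(); to(s,None,0); print(s["joint_pos"].round(4))
E
```

```text
[ 543.8 -121.9   61.9] 3.5910690835588017
t 4.35 pos [ 549.8 -254.5   87.6] gap 15.3 F [ 0.7  0.6 -1.6] head 0.0556
[-6.3280e-01  3.9420e-01  1.6214e+00  2.0000e-04  1.1336e+00 -6.8850e-01]
t 4.4 pos [ 549.6 -254.4   87.2] gap 15.9 F [-0.7 -0.2 -1.3] head 0.0556
[-6.3290e-01  3.9460e-01  1.6217e+00  2.0000e-04  1.1337e+00 -6.8850e-01]
t 4.45 pos [ 549.5 -254.3   87.1] gap 16.0 F [ 0.3 -0.2 -0.9] head 0.0556
[-6.3280e-01  3.9480e-01  1.6218e+00  2.0000e-04  1.1338e+00 -6.8860e-01]
t 4.5 pos [ 549.6 -254.3   87.1] gap 15.8 F [ 0.6 -0.1 -1.6] head 0.0556
[-6.3290e-01  3.9480e-01  1.6216e+00  3.0000e-04  1.1338e+00 -6.8860e-01]
```

Call:
send_rows(rows=[{"tx": 0.0015, "ty": -0.018, "tz": -0.003, "wx": 0, "wy": 0, "wz": -0.01, "gripper": 0.012}, {"tx": 0.003, "ty": -0.035, "tz": 0, "wx": 0, "wy": 0, "wz": 0, "gripper": 0.012}, {"tx": 0.003, "ty": -0.035, "tz": 0, "wx": 0, "wy": 0, "wz": 0, "gripper": 0.012}, {"tx": 0.003, "ty": -0.035, "tz": 0, "wx": 0, "wy": 0, "wz": 0, "gripper": 0.012}, {"tx": 0.003, "ty": -0.035, "tz": 0, "wx": 0, "wy": 0, "wz": 0, "gripper": 0.012}, {"tx": 0.003, "ty": -0.035, "tz": 0, "wx": 0, "wy": 0, "wz": 0, "gripper": 0.012}, {"tx": 0.002, "ty": -0.018, "tz": 0, "wx": 0, "wy": 0, "wz": 0, "gripper": 0.012}, {"tx": 0, "ty": -0.005, "tz": 0, "wx": 0, "wy": 0, "wz": 0, "gripper": 0.012}, {"tx": 0, "ty": 0, "tz": 0, "wx": 0, "wy": 0, "wz": 0, "gripper": 0.012}])

```text
time_s: 5.4
tool_pos: [549.6, -21.4, 88.4]
orientation: [-3.129, -0.108, 0.02]
ft_force: [-0.3, -0.6, -1.8]
finger_gap: 15.7
```

Run:
```python
from h import *; from rig import *
for i in range(3): d=get_image("top"); D=get_image("side")
to(sense(),[551.5,37,80],.066)
pickle.dump((d,D),open("g3.pkl","wb"))
a=d["frame"][150:250,130:330]; b=D["frame"][190:290,200:330]
cv2.imwrite("pics/g3.png",np.vstack([cv2.resize(a,(600,300),interpolation=cv2.INTER_CUBIC),cv2.resize(b,(390,300),interpolation=cv2.INTER_CUBIC) if 0 else cv2.copyMakeBorder(cv2.resize(b,(390,300),interpolation=cv2.INTER_CUBIC),0,0,0,210,0)]))
```

```text
t 5.7 pos [550.3 -23.7  88.7] gap 15.7 F [ 0.5 -0.1 -1.4] head 0.0658
  shift m [ 0.0053 -0.0603  0.0093] turn [-0.0107  0.0115 -0.0002]
```

View pics/g3.png

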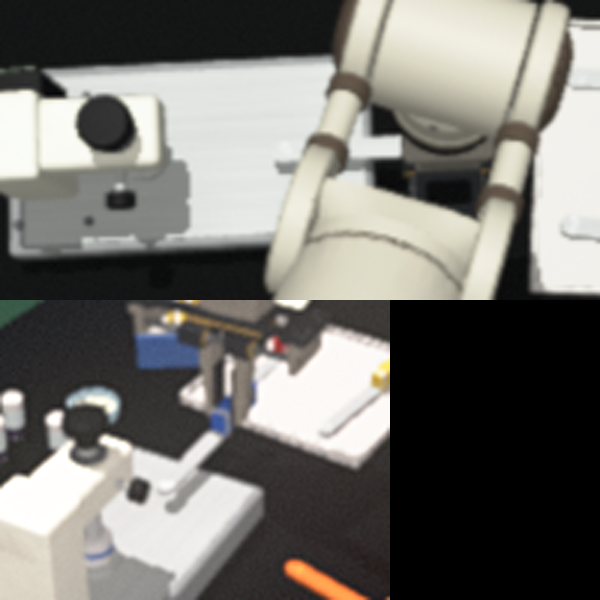

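The blade is held level over the front of the plate. Its tip is at about top px (222,202) and side px (255,253), with the knob and head ahead of it.

Run:
```python
from h import *
d,D=pickle.load(open("g3.pkl","rb"))
p,e=tri(d,(221.8,201.8),D,(254.8,253.3)); print(p.round(1),e)
for z in(58,63): print(z,onz(d,[(221.8,201.8)],z).round(1),onz(D,[(254.8,253.3)],z).round(1))
# knob top by colour in top view and its side-view projections
H=hsv(d); m=(H[...,2]<60); b,c,st=blob(m,(156,180,176,201)); print(c,st,onz(d,[c],220).round(1)); print(proj(D,[[540,211,220],[540,211,200]]).round(1))
```

```text
[538.3 105.9  62.1] 2.6673746347495166
58 [[540.  106.9  58. ]] [[540.  101.3  58. ]]
63 [[539.3 106.5  63. ]] [[536.3 106.5  63. ]]
[164.89473684 191.28744939] [156 183  19  17 247] [[537.2 208.1 220. ]]
[[227.2 223.6]
 [227.7 230.5]]
```

Call:
send_rows(rows=[{"tx": 0.002, "ty": -0.006, "tz": 0.003, "wx": -0.01, "wy": 0.011, "wz": 0, "gripper": 0.012}, {"tx": 0.002, "ty": -0.012, "tz": 0.003, "wx": 0, "wy": 0, "wz": 0, "gripper": 0.012}, {"tx": 0.001, "ty": -0.012, "tz": 0.003, "wx": 0, "wy": 0, "wz": 0, "gripper": 0.012}, {"tx": 0.001, "ty": -0.012, "tz": 0.002, "wx": 0, "wy": 0, "wz": 0, "gripper": 0.012}, {"tx": 0, "ty": -0.012, "tz": 0.001, "wx": 0, "wy": 0, "wz": 0, "gripper": 0.012}, {"tx": 0, "ty": -0.006, "tz": 0, "wx": 0, "wy": 0, "wz": 0, "gripper": 0.012}])

```text
time_s: 6.3
tool_pos: [552.4, 40.5, 75.3]
orientation: [-3.14, -0.099, 0.0]
ft_force: [-0.2, 0.4, -2.2]
finger_gap: 15.3
```

Run:
```python
from h import *; from rig import *
for i in range(3): get_image("side")
to(sense(),[551.5,40,73],.066)
```

```text
t 6.45 pos [552.8  39.3  75.7] gap 15.8 F [-0.2  0.  -0.5] head 0.0628
  shift m [-0.0013 -0.0008  0.0027] turn [ 0.0004 -0.0007 -0.0032]
```

Call:
send_rows(rows=[{"tx": -0.001, "ty": 0, "tz": 0.002, "wx": 0, "wy": 0, "wz": -0.003, "gripper": 0.012}, {"tx": 0, "ty": 0, "tz": 0.001, "wx": 0, "wy": 0, "wz": 0, "gripper": 0.012}, {"tx": 0, "ty": 0, "tz": 0.001, "wx": 0, "wy": 0, "wz": 0, "gripper": 0.012}])

```text
time_s: 6.75
tool_pos: [552.4, 38.1, 72.0]
orientation: [3.139, 0.102, 0.003]
ft_force: [0.0, -0.4, -0.8]
finger_gap: 15.8
```

Call:
send_rows(rows=[{"tx": 0, "ty": 0, "tz": 0.001, "wx": 0, "wy": 0, "wz": 0, "gripper": 0.012}, {"tx": 0, "ty": 0, "tz": 0.001, "wx": 0, "wy": 0, "wz": 0, "gripper": 0.012}])

```text
time_s: 6.95
tool_pos: [552.4, 37.8, 70.8]
orientation: [3.139, 0.101, 0.002]
ft_force: [-5.7, 1.9, 12.8]
finger_gap: 15.6
```

Run:
```python
from h import *; from rig import *
for i in range(3): get_image("side"); to(sense(),None,.066)
```

```text
t 7.0 pos [552.5  37.8  70.8] gap 15.9 F [-2.5 -0.   5.5] head 0.0641
t 7.05 pos [552.5  37.8  70.8] gap 15.7 F [-3.   1.2  6.2] head 0.0642
t 7.1 pos [552.5  37.7  70.8] gap 15.7 F [-2.6  0.9  5.9] head 0.0642
```

Call:
send_rows(rows=[{"tx": 0, "ty": -0.005, "tz": -0.001, "wx": 0, "wy": 0, "wz": -0.002, "gripper": 0.012}, {"tx": 0, "ty": -0.01, "tz": 0, "wx": 0, "wy": 0, "wz": 0, "gripper": 0.012}, {"tx": 0, "ty": -0.01, "tz": 0, "wx": 0, "wy": 0, "wz": 0, "gripper": 0.012}, {"tx": 0, "ty": -0.01, "tz": 0, "wx": 0, "wy": 0, "wz": 0, "gripper": 0.012}])

```text
time_s: 7.5
tool_pos: [550.4, 74.0, 71.9]
orientation: [3.139, 0.1, 0.004]
ft_force: [-0.5, -0.7, -0.6]
finger_gap: 15.4
```

Run:
```python
from h import *; from rig import *
for i in range(3): get_image("side")
to(sense(),[548.5,98,71.5],.066)
```

```text
t 7.65 pos [550.3  74.   71.8] gap 15.8 F [-0.9 -0.1 -2.1] head 0.0656
  shift m [-0.0002 -0.0241  0.0003] turn [ 0.0011 -0.0022 -0.0004]
```

Call:
send_rows(rows=[{"tx": 0, "ty": -0.007, "tz": 0, "wx": 0, "wy": 0, "wz": 0, "gripper": 0.012}, {"tx": 0, "ty": -0.007, "tz": 0, "wx": 0, "wy": 0, "wz": 0, "gripper": 0.012}, {"tx": 0, "ty": -0.007, "tz": 0, "wx": 0, "wy": 0, "wz": 0, "gripper": 0.012}, {"tx": 0, "ty": -0.004, "tz": 0, "wx": 0, "wy": 0, "wz": 0, "gripper": 0.012}])

```text
time_s: 8.05
tool_pos: [548.6, 100.2, 71.6]
orientation: [3.139, 0.101, 0.003]
ft_force: [-0.4, -0.2, -1.6]
finger_gap: 15.7
```

Run:
```python
from h import *; from rig import *
for i in range(2): d=get_image("side")
to(sense(),[548.5,98,71],.066)
b=d["frame"][200:290,190:310]
cv2.imwrite("pics/g4.png",cv2.resize(b,(780,585),interpolation=cv2.INTER_CUBIC))
```

```text
t 8.15 pos [548.6 100.2  71.6] gap 15.8 F [-0.3 -0.  -1.6] head 0.0652
  shift m [-0.0002  0.0022  0.0006] turn [ 0.0014 -0.0021 -0.0008]
```

View pics/g4.png

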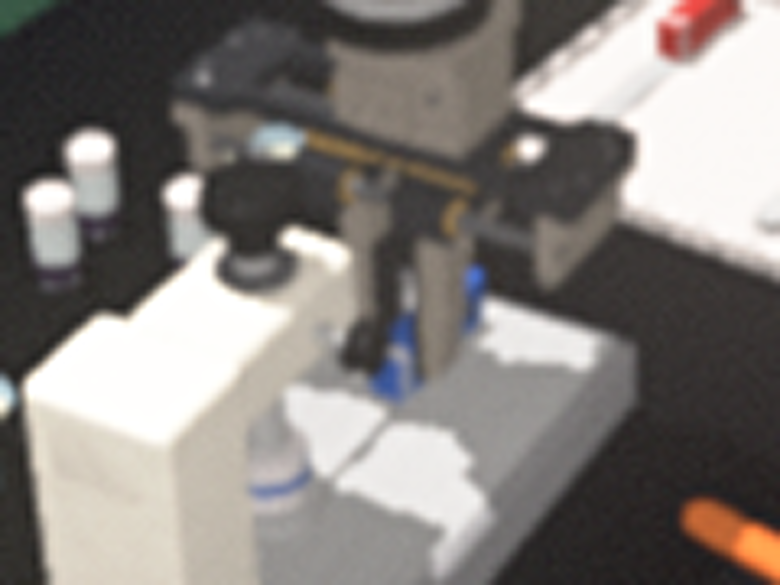

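The blade now lies under the raised platen, which is still up. I'll lower the last half millimetre and release.

Call:
send_rows(rows=[{"tx": 0, "ty": 0, "tz": 0.0007, "wx": 0, "wy": 0, "wz": 0, "gripper": 0.012}, {"tx": 0, "ty": 0, "tz": 0, "wx": 0, "wy": 0, "wz": 0, "gripper": 0.03}, {"tx": 0, "ty": 0, "tz": 0, "wx": 0, "wy": 0, "wz": 0, "gripper": 0.04}, {"tx": 0, "ty": 0, "tz": 0, "wx": 0, "wy": 0, "wz": 0, "gripper": 0.04}, {"tx": 0, "ty": 0, "tz": -0.006, "wx": 0, "wy": 0, "wz": 0, "gripper": 0.04}, {"tx": 0, "ty": 0.0, "tz": -0.02, "wx": 0, "wy": 0, "wz": 0, "gripper": 0.04}, {"tx": 0, "ty": 0.0, "tz": -0.035, "wx": 0, "wy": 0, "wz": 0, "gripper": 0.04}, {"tx": 0, "ty": 0.0, "tz": -0.045, "wx": 0, "wy": 0, "wz": 0, "gripper": 0.02}, {"tx": 0, "ty": 0.0, "tz": -0.045, "wx": 0, "wy": 0, "wz": 0, "gripper": 0}, {"tx": 0, "ty": 0.0, "tz": -0.03, "wx": 0, "wy": 0, "wz": 0, "gripper": 0}, {"tx": 0, "ty": 0.0, "tz": -0.01, "wx": 0, "wy": 0, "wz": 0, "gripper": 0}])

```text
time_s: 9.25
tool_pos: [547.1, 99.2, 270.0]
orientation: [3.138, 0.099, -0.0]
ft_force: [0.5, -0.7, 0.7]
finger_gap: 9.8
```

Run:
```python
from h import *; from rig import *
for i in range(2): d=get_image("side")
to(sense(),[538.8,210,250],.066)
pickle.dump(d,open("g5.pkl","wb"))
H=hsv(d); m=(H[...,0]>=105)&(H[...,0]<=130)&(H[...,1]>120)&(H[...,2]>60)
b,c,st=blob(m,(240,215,280,265)); print(c,st,onz(d,[c],60).round(1))
```

```text
t 9.35 pos [546.6  99.2 267.7] gap 2.5 F [ 1.1  0.3 -0.5] head 0.0633
  shift m [-0.0007 -0.1111  0.0176] turn [ 0.0013  0.0026 -0.0027]
[257.52777778 247.81481481] [251 240  14  18 108] [[546.2  78.3  60. ]]
```

Call:
send_rows(rows=[{"tx": 0, "ty": -0.015, "tz": 0, "wx": 0.001, "wy": 0.002, "wz": -0.002, "gripper": 0}, {"tx": 0, "ty": -0.03, "tz": 0.004, "wx": 0, "wy": 0, "wz": 0, "gripper": 0}, {"tx": 0, "ty": -0.03, "tz": 0.005, "wx": 0, "wy": 0, "wz": 0, "gripper": 0}, {"tx": 0, "ty": -0.02, "tz": 0.004, "wx": 0, "wy": 0, "wz": 0, "gripper": 0}, {"tx": 0, "ty": -0.01, "tz": 0.002, "wx": 0, "wy": 0, "wz": 0, "gripper": 0}])

```text
time_s: 9.85
tool_pos: [533.9, 209.0, 239.9]
orientation: [3.14, 0.098, -0.03]
ft_force: [0.5, -0.3, 0.3]
finger_gap: 0.9
```

Run:
```python
from h import *; from rig import *
for i in range(3): d=get_image("side")
to(sense(),[538.8,210,244],.066)
```

```text
t 10.0 pos [534.9 207.3 241.4] gap 0.4 F [0.3 0.2 0.4] head 0.0617
  shift m [ 0.0041 -0.0025 -0.0027] turn [ 0.0004  0.0171 -0.0043]
```

Call:
send_rows(rows=[{"tx": 0.002, "ty": -0.001, "tz": -0.004, "wx": 0, "wy": 0.015, "wz": -0.004, "gripper": 0}, {"tx": 0.002, "ty": -0.001, "tz": 0, "wx": 0, "wy": 0, "wz": 0, "gripper": 0}, {"tx": 0, "ty": 0, "tz": 0.002, "wx": 0, "wy": 0, "wz": 0, "gripper": 0}, {"tx": 0, "ty": 0, "tz": 0.002, "wx": 0, "wy": 0, "wz": 0, "gripper": 0}])

```text
time_s: 10.4
tool_pos: [540.3, 207.1, 242.2]
orientation: [3.139, 0.098, 0.002]
ft_force: [0.2, -0.6, 0.3]
finger_gap: 0.2
```

Call:
send_rows(rows=[{"tx": 0, "ty": 0, "tz": 0.002, "wx": 0, "wy": 0, "wz": 0, "gripper": 0}, {"tx": 0, "ty": 0, "tz": 0.002, "wx": 0, "wy": 0, "wz": 0, "gripper": 0}, {"tx": 0, "ty": 0, "tz": 0.002, "wx": 0, "wy": 0, "wz": 0, "gripper": 0}])

```text
time_s: 10.7
tool_pos: [540.6, 206.3, 235.9]
orientation: [3.139, 0.096, 0.002]
ft_force: [-0.7, 0.5, -0.4]
finger_gap: 0.4
```

Run:
```python
from h import *; from rig import *
to(sense(),[538.8,210,244],.066)
```

```text
t 10.7 pos [540.6 206.3 235.9] gap 0.4 F [-0.7  0.5 -0.4] head 0.0611
  shift m [-0.0015 -0.0038 -0.0082] turn [ 0.0011 -0.0014 -0.0049]
```

Call:
send_rows(rows=[{"tx": -0.001, "ty": -0.002, "tz": 0.0015, "wx": 0, "wy": 0, "wz": 0, "gripper": 0}, {"tx": 0, "ty": -0.001, "tz": 0.0015, "wx": 0, "wy": 0, "wz": 0, "gripper": 0}])

```text
time_s: 10.9
tool_pos: [539.2, 209.1, 232.4]
orientation: [3.139, 0.095, 0.001]
ft_force: [-0.3, -1.6, 2.7]
finger_gap: 0.6
```

Run:
```python
from h import *; from rig import *
d=get_image("side"); D=get_image("top")
to(sense(),[538.8,210,244],.066)
a=d["frame"][180:290,190:310]; b=D["frame"][150:260,110:230]
cv2.imwrite("pics/g6.png",np.hstack([cv2.resize(x,(400,367),interpolation=cv2.INTER_CUBIC) for x in(a,b)]))
```

```text
t 11.0 pos [539.2 209.2 232.4] gap 0.3 F [-0.6  0.4 -0.3] head 0.061
  shift m [-0.0004 -0.0008 -0.0117] turn [ 0.0013 -0.0009 -0.005 ]
```

View pics/g6.png

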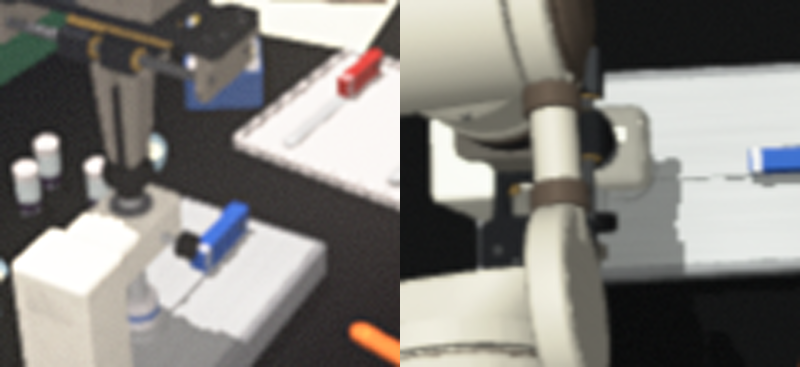

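The fingertips rest on the knob, and the blue handle lies free on the plate with its blade under the head. I'll keep pushing in small steps.

Call:
send_rows(rows=[{"tx": 0, "ty": 0, "tz": 0.0015, "wx": 0, "wy": 0, "wz": 0, "gripper": 0}, {"tx": 0, "ty": 0, "tz": 0.0015, "wx": 0, "wy": 0, "wz": 0, "gripper": 0}, {"tx": 0, "ty": 0, "tz": 0.0012, "wx": 0, "wy": 0, "wz": 0, "gripper": 0}])

```text
time_s: 11.3
tool_pos: [539.4, 209.3, 229.2]
orientation: [3.139, 0.096, 0.003]
ft_force: [-1.5, -0.1, 3.5]
finger_gap: -0.1
```

Call:
send_rows(rows=[{"tx": 0, "ty": 0, "tz": 0.0012, "wx": 0, "wy": 0, "wz": 0, "gripper": 0}, {"tx": 0, "ty": 0, "tz": 0.001, "wx": 0, "wy": 0, "wz": 0, "gripper": 0}])

```text
time_s: 11.5
tool_pos: [539.4, 209.3, 227.1]
orientation: [3.139, 0.096, 0.003]
ft_force: [-1.1, -0.4, 2.6]
finger_gap: 0.8
```

Call:
send_rows(rows=[{"tx": 0, "ty": 0, "tz": 0.0008, "wx": 0, "wy": 0, "wz": 0, "gripper": 0}, {"tx": 0, "ty": 0, "tz": 0.0008, "wx": 0, "wy": 0, "wz": 0, "gripper": 0}])

```text
time_s: 11.7
tool_pos: [539.4, 209.3, 225.4]
orientation: [3.139, 0.096, 0.003]
ft_force: [-0.3, 0.4, 2.1]
finger_gap: 0.3
```

Call:
send_rows(rows=[{"tx": 0, "ty": 0, "tz": 0.0008, "wx": 0, "wy": 0, "wz": 0, "gripper": 0}, {"tx": 0, "ty": 0, "tz": 0.0005, "wx": 0, "wy": 0, "wz": 0, "gripper": 0}])

```text
time_s: 11.9
tool_pos: [539.4, 209.3, 225.4]
orientation: [3.139, 0.096, 0.003]
ft_force: [-2.0, -0.5, 4.6]
finger_gap: 0.3
```

Call:
send_rows(rows=[{"tx": 0, "ty": 0, "tz": 0.0008, "wx": 0, "wy": 0, "wz": 0, "gripper": 0}, {"tx": 0, "ty": 0, "tz": 0.0008, "wx": 0, "wy": 0, "wz": 0, "gripper": 0}, {"tx": 0, "ty": 0, "tz": 0.0008, "wx": 0, "wy": 0, "wz": 0, "gripper": 0}])

```text
time_s: 12.2
tool_pos: [539.4, 209.3, 225.4]
orientation: [3.138, 0.097, 0.004]
ft_force: [-2.5, -1.4, 7.4]
finger_gap: 0.1
```

Call:
send_rows(rows=[{"tx": 0, "ty": 0, "tz": 0.0012, "wx": 0, "wy": 0, "wz": 0, "gripper": 0}, {"tx": 0, "ty": 0, "tz": 0.0012, "wx": 0, "wy": 0, "wz": 0, "gripper": 0}, {"tx": 0, "ty": 0, "tz": 0.0012, "wx": 0, "wy": 0, "wz": 0, "gripper": 0}, {"tx": 0, "ty": 0, "tz": 0.0012, "wx": 0, "wy": 0, "wz": 0, "gripper": 0}])

```text
time_s: 12.6
tool_pos: [539.4, 209.3, 225.4]
orientation: [3.138, 0.097, 0.006]
ft_force: [-4.2, -0.4, 8.4]
finger_gap: 0.5
```

The platen stops hard at TCP z 225.4, the predicted nip height for 5 mm, with 8 N on the knob. I'll retract and go back to the handle.

Call:
send_rows(rows=[{"tx": 0, "ty": 0, "tz": -0.005, "wx": 0, "wy": 0, "wz": 0, "gripper": 0}, {"tx": 0, "ty": 0, "tz": -0.02, "wx": 0, "wy": 0, "wz": 0, "gripper": 0}, {"tx": 0, "ty": 0.01, "tz": -0.015, "wx": 0, "wy": 0, "wz": 0, "gripper": 0.0}, {"tx": 0, "ty": 0.03, "tz": 0, "wx": 0, "wy": 0, "wz": 0, "gripper": 0.0}, {"tx": 0, "ty": 0.03, "tz": 0, "wx": 0, "wy": 0, "wz": 0, "gripper": 0.04}, {"tx": 0, "ty": 0.025, "tz": 0, "wx": 0, "wy": 0, "wz": 0, "gripper": 0.04}, {"tx": 0, "ty": 0.01, "tz": 0, "wx": 0, "wy": 0, "wz": 0, "gripper": 0.04}, {"tx": 0, "ty": 0, "tz": 0, "wx": 0, "wy": 0, "wz": 0, "gripper": 0.04}])

```text
time_s: 13.4
tool_pos: [546.8, 99.4, 267.2]
orientation: [3.138, 0.099, 0.01]
ft_force: [0.8, 0.2, 0.2]
finger_gap: 30.4
```

Run:
```python
from h import *; from rig import *
for i in range(3): d=get_image("side")
to(sense(),[548.6,100,120],.066)
H=hsv(d); m=(H[...,0]>=105)&(H[...,0]<=130)&(H[...,1]>120)&(H[...,2]>60)
b,c,st=blob(m,(240,215,280,265)); print(c,st,onz(d,[c],60).round(1))
```

```text
t 13.55 pos [546.6 101.3 267.1] gap 39.9 F [-0.1  1.   0. ] head 0.0656
  shift m [0.001  0.0012 0.1471] turn [ 0.0018 -0.0062 -0.0004]
[257.4953271  247.88785047] [251 240  14  18 107] [[546.1  78.7  60. ]]
```

Call:
send_rows(rows=[{"tx": 0.001, "ty": 0.001, "tz": 0.02, "wx": 0.001, "wy": -0.006, "wz": 0, "gripper": 0.04}, {"tx": 0, "ty": 0, "tz": 0.035, "wx": 0, "wy": 0, "wz": 0, "gripper": 0.04}, {"tx": 0, "ty": 0, "tz": 0.035, "wx": 0, "wy": 0, "wz": 0, "gripper": 0.04}, {"tx": 0, "ty": 0, "tz": 0.03, "wx": 0, "wy": 0, "wz": 0, "gripper": 0.04}, {"tx": 0, "ty": 0, "tz": 0.015, "wx": 0, "wy": 0, "wz": 0, "gripper": 0.04}, {"tx": 0, "ty": 0, "tz": 0.005, "wx": 0, "wy": 0, "wz": 0, "gripper": 0.04}])

```text
time_s: 14.15
tool_pos: [549.2, 107.6, 124.5]
orientation: [-3.138, -0.118, -0.009]
ft_force: [-0.4, -0.1, 0.3]
finger_gap: 39.9
```

Run:
```python
from h import *; from rig import *
for i in range(4): d=get_image("side")
to(sense(),[548.6,100,69.5],.066)
```

```text
t 14.35 pos [551.4 106.9 127.8] gap 40.0 F [-0.3  0.7  0.5] head 0.0742
  shift m [-0.0039  0.0067  0.0582] turn [-0.0001 -0.0112  0.0082]
```

Call:
send_rows(rows=[{"tx": -0.004, "ty": 0.006, "tz": 0.008, "wx": 0, "wy": -0.01, "wz": 0.008, "gripper": 0.04}, {"tx": 0, "ty": 0, "tz": 0.015, "wx": 0, "wy": 0, "wz": 0, "gripper": 0.04}, {"tx": 0, "ty": 0, "tz": 0.012, "wx": 0, "wy": 0, "wz": 0, "gripper": 0.04}, {"tx": 0, "ty": 0, "tz": 0.006, "wx": 0, "wy": 0, "wz": 0, "gripper": 0.04}])

```text
time_s: 14.75
tool_pos: [550.9, 100.0, 87.9]
orientation: [3.139, 0.102, 0.014]
ft_force: [0.2, 0.1, 0.4]
finger_gap: 40.0
```

Run:
```python
from h import *; from rig import *
for i in range(3): d=get_image("side")
to(sense(),[548.6,100,69.5],.066)
```

```text
t 14.9 pos [551.1 100.1  88.7] gap 40.0 F [ 0.2 -0.8  0. ] head 0.0655
  shift m [-0.0026 -0.0001  0.0192] turn [ 0.0007 -0.0088 -0.0005]
```

Call:
send_rows(rows=[{"tx": -0.002, "ty": 0, "tz": 0.006, "wx": 0.001, "wy": -0.008, "wz": 0, "gripper": 0.04}, {"tx": 0, "ty": 0, "tz": 0.006, "wx": 0, "wy": 0, "wz": 0, "gripper": 0.04}, {"tx": 0, "ty": 0, "tz": 0.004, "wx": 0, "wy": 0, "wz": 0, "gripper": 0.04}, {"tx": 0, "ty": 0, "tz": 0.002, "wx": 0, "wy": 0, "wz": 0, "gripper": 0.04}])

```text
time_s: 15.3
tool_pos: [550.0, 100.0, 70.5]
orientation: [-3.14, -0.103, -0.004]
ft_force: [0.1, 0.0, 0.0]
finger_gap: 39.9
```

Run:
```python
from h import *; from rig import *
for i in range(3): d=get_image("side")
to(sense(),[548.6,100,69.5],.066)
```

```text
t 15.45 pos [550.2 100.   70.9] gap 39.8 F [0.2 0.3 0. ] head 0.0656
  shift m [-0.0016 -0.0001  0.0014] turn [-0.0002 -0.0029 -0.0004]
```

Call:
send_rows(rows=[{"tx": -0.0014, "ty": 0, "tz": 0.001, "wx": 0, "wy": -0.003, "wz": 0, "gripper": 0.04}, {"tx": 0, "ty": 0, "tz": 0, "wx": 0, "wy": 0, "wz": 0, "gripper": 0.025}, {"tx": 0, "ty": 0, "tz": 0, "wx": 0, "wy": 0, "wz": 0, "gripper": 0.012}, {"tx": 0, "ty": 0, "tz": 0, "wx": 0, "wy": 0, "wz": 0, "gripper": 0.012}, {"tx": 0, "ty": 0, "tz": 0, "wx": 0, "wy": 0, "wz": 0, "gripper": 0.012}])

```text
time_s: 15.95
tool_pos: [549.2, 99.9, 70.6]
orientation: [3.14, 0.104, 0.001]
ft_force: [-0.1, -0.3, 0.3]
finger_gap: 15.5
```

Run:
```python
from h import *; from rig import *
for i in range(2): d=get_image("side"); to(sense(),[550.5,60,70],.066)
```

```text
t 16.0 pos [549.2 100.   70.6] gap 15.6 F [-0.6 -0.2  1.3] head 0.066
  shift m [-0.0013  0.04    0.0006] turn [ 0.0001 -0.0009  0.    ]
t 16.05 pos [549.1  99.9  70.6] gap 16.0 F [-0.7 -0.2  0.6] head 0.066
  shift m [-0.0013  0.0399  0.0006] turn [ 0.0001 -0.0008 -0.    ]
```

Call:
send_rows(rows=[{"tx": 0, "ty": 0.002, "tz": 0, "wx": 0, "wy": 0, "wz": 0, "gripper": 0.012}, {"tx": 0, "ty": 0.0025, "tz": 0, "wx": 0, "wy": 0, "wz": 0, "gripper": 0.012}, {"tx": 0, "ty": 0.0025, "tz": 0, "wx": 0, "wy": 0, "wz": 0, "gripper": 0.012}, {"tx": 0, "ty": 0.0025, "tz": 0, "wx": 0, "wy": 0, "wz": 0, "gripper": 0.012}])

```text
time_s: 16.45
tool_pos: [549.7, 91.5, 70.6]
orientation: [-3.137, -0.103, -0.002]
ft_force: [-0.2, 2.0, -0.3]
finger_gap: 15.7
```

Call:
send_rows(rows=[{"tx": 0, "ty": 0.0025, "tz": 0, "wx": 0, "wy": 0, "wz": 0, "gripper": 0.012}, {"tx": 0, "ty": 0.0025, "tz": 0, "wx": 0, "wy": 0, "wz": 0, "gripper": 0.012}, {"tx": 0, "ty": 0.0025, "tz": 0, "wx": 0, "wy": 0, "wz": 0, "gripper": 0.012}, {"tx": 0, "ty": 0.0025, "tz": 0, "wx": 0, "wy": 0, "wz": 0, "gripper": 0.012}])

```text
time_s: 16.85
tool_pos: [550.5, 80.5, 70.6]
orientation: [-3.137, -0.103, -0.002]
ft_force: [-0.4, 2.2, -0.1]
finger_gap: 15.7
```

A steady 2 N drag is felt along the blade and the height stays constant. I'll keep drawing.

Call:
send_rows(rows=[{"tx": 0, "ty": 0.0025, "tz": 0, "wx": 0, "wy": 0, "wz": 0, "gripper": 0.012}, {"tx": 0, "ty": 0.0025, "tz": 0, "wx": 0, "wy": 0, "wz": 0, "gripper": 0.012}, {"tx": 0, "ty": 0.0025, "tz": 0, "wx": 0, "wy": 0, "wz": 0, "gripper": 0.012}, {"tx": 0, "ty": 0.0025, "tz": 0, "wx": 0, "wy": 0, "wz": 0, "gripper": 0.012}])

```text
time_s: 17.25
tool_pos: [551.2, 69.4, 70.6]
orientation: [-3.137, -0.103, -0.002]
ft_force: [0.2, 2.3, -0.1]
finger_gap: 15.9
```

Call:
send_rows(rows=[{"tx": 0, "ty": 0.0025, "tz": 0, "wx": 0, "wy": 0, "wz": 0, "gripper": 0.012}, {"tx": 0, "ty": 0.0025, "tz": 0, "wx": 0, "wy": 0, "wz": 0, "gripper": 0.012}, {"tx": 0, "ty": 0.003, "tz": 0, "wx": 0, "wy": 0, "wz": 0, "gripper": 0.012}, {"tx": 0, "ty": 0.003, "tz": 0, "wx": 0, "wy": 0, "wz": 0, "gripper": 0.012}])

```text
time_s: 17.65
tool_pos: [552.1, 56.9, 70.6]
orientation: [-3.138, -0.103, -0.002]
ft_force: [-0.3, 0.8, -0.4]
finger_gap: 15.5
```

Call:
send_rows(rows=[{"tx": 0, "ty": 0.005, "tz": 0, "wx": 0, "wy": 0, "wz": 0, "gripper": 0.012}, {"tx": 0, "ty": 0.007, "tz": 0, "wx": 0, "wy": 0, "wz": 0, "gripper": 0.012}, {"tx": 0, "ty": 0.007, "tz": 0, "wx": 0, "wy": 0, "wz": 0, "gripper": 0.012}, {"tx": 0, "ty": 0.007, "tz": 0, "wx": 0, "wy": 0, "wz": 0, "gripper": 0.012}])

```text
time_s: 18.05
tool_pos: [553.9, 28.6, 70.6]
orientation: [-3.139, -0.104, -0.002]
ft_force: [-0.1, 0.7, 0.1]
finger_gap: 15.9
```

Run:
```python
from h import *; from rig import *
d=get_image("side"); to(sense(),[555,-20,90],.045)
```

```text
t 18.1 pos [554.1  27.5  70.6] gap 15.6 F [-0.1 -2.  -0.5] head 0.0654
  shift m [-0.0022  0.0475 -0.0194] turn [ 0.     -0.0015  0.0204]
```

Call:
send_rows(rows=[{"tx": 0, "ty": 0.01, "tz": -0.01, "wx": 0, "wy": 0, "wz": 0.01, "gripper": 0.012}, {"tx": -0.002, "ty": 0.02, "tz": -0.01, "wx": 0, "wy": 0, "wz": 0.01, "gripper": 0.012}, {"tx": -0.002, "ty": 0.035, "tz": -0.005, "wx": 0, "wy": 0, "wz": 0.01, "gripper": 0.012}, {"tx": -0.002, "ty": 0.035, "tz": 0, "wx": 0, "wy": 0, "wz": 0.01, "gripper": 0.012}, {"tx": -0.002, "ty": 0.035, "tz": 0, "wx": 0, "wy": 0, "wz": 0, "gripper": 0.012}, {"tx": -0.001, "ty": 0.035, "tz": 0, "wx": 0, "wy": 0, "wz": 0, "gripper": 0.012}, {"tx": -0.001, "ty": 0.035, "tz": 0, "wx": 0, "wy": 0, "wz": 0, "gripper": 0.012}, {"tx": -0.001, "ty": 0.025, "tz": 0, "wx": 0, "wy": 0, "wz": 0, "gripper": 0.012}, {"tx": 0, "ty": 0.012, "tz": 0, "wx": 0, "wy": 0, "wz": 0, "gripper": 0.012}, {"tx": 0, "ty": 0.004, "tz": 0, "wx": 0, "wy": 0, "wz": 0, "gripper": 0.012}])

```text
time_s: 19.1
tool_pos: [549.8, -234.9, 102.3]
orientation: [3.136, 0.033, 0.005]
ft_force: [0.1, 1.1, -1.6]
finger_gap: 15.7
```

Run:
```python
from h import *; from rig import *
for i in range(3): d=get_image("side")
to(sense(),[549.5,-255,60],.0245)
```

```text
t 19.25 pos [ 549.9 -232.7  101.8] gap 15.9 F [-0.9  0.4 -1.1] head 0.0229
  shift m [-0.001   0.0221  0.0419] turn [ 0.0045 -0.0028 -0.0016]
```

Call:
send_rows(rows=[{"tx": 0, "ty": 0.008, "tz": 0.008, "wx": 0.004, "wy": -0.003, "wz": -0.001, "gripper": 0.012}, {"tx": 0, "ty": 0.008, "tz": 0.012, "wx": 0, "wy": 0, "wz": 0, "gripper": 0.012}, {"tx": 0, "ty": 0.004, "tz": 0.012, "wx": 0, "wy": 0, "wz": 0, "gripper": 0.012}, {"tx": 0, "ty": 0, "tz": 0.006, "wx": 0, "wy": 0, "wz": 0, "gripper": 0.012}])

```text
time_s: 19.65
tool_pos: [551.0, -250.9, 60.9]
orientation: [-3.141, -0.045, 0.001]
ft_force: [0.2, 0.2, -1.7]
finger_gap: 16.0
```

Run:
```python
from h import *; from rig import *
for i in range(3): d=get_image("side")
to(sense(),[549.5,-255,36.5],.0245)
```

```text
t 19.8 pos [ 551.2 -250.6   61.9] gap 15.6 F [ 0.3 -0.5 -0.4] head 0.0287
  shift m [-0.0018  0.0044  0.0254] turn [-0.0004  0.0002  0.0042]
```

Call:
send_rows(rows=[{"tx": -0.001, "ty": 0.002, "tz": 0.006, "wx": 0, "wy": 0, "wz": 0.004, "gripper": 0.012}, {"tx": 0, "ty": 0, "tz": 0.007, "wx": 0, "wy": 0, "wz": 0, "gripper": 0.012}, {"tx": 0, "ty": 0, "tz": 0.005, "wx": 0, "wy": 0, "wz": 0, "gripper": 0.012}, {"tx": 0, "ty": 0, "tz": 0.002, "wx": 0, "wy": 0, "wz": 0, "gripper": 0.012}, {"tx": 0, "ty": 0, "tz": 0.001, "wx": 0, "wy": 0, "wz": 0, "gripper": 0.012}])

```text
time_s: 20.3
tool_pos: [551.1, -252.9, 40.4]
orientation: [3.14, 0.039, 0.003]
ft_force: [-0.2, -0.9, -1.6]
finger_gap: 15.8
```

Run:
```python
from h import *; from rig import *
for i in range(3): d=get_image("side")
to(sense(),[549.5,-255,35],.0245)
```

```text
t 20.45 pos [ 551.2 -253.    40.8] gap 15.6 F [ 0.4  0.4 -0.9] head 0.0249
  shift m [-0.0018  0.002   0.0058] turn [ 0.0012 -0.002   0.0004]
```

Call:
send_rows(rows=[{"tx": 0, "ty": 0, "tz": 0.0025, "wx": 0.001, "wy": -0.002, "wz": 0, "gripper": 0.012}, {"tx": 0, "ty": 0, "tz": 0.0015, "wx": 0, "wy": 0, "wz": 0, "gripper": 0.012}, {"tx": 0, "ty": 0, "tz": 0.001, "wx": 0, "wy": 0, "wz": 0, "gripper": 0.012}])

```text
time_s: 20.75
tool_pos: [551.8, -253.3, 36.3]
orientation: [3.14, 0.039, 0.002]
ft_force: [-0.4, -0.4, -1.6]
finger_gap: 15.7
```

Call:
send_rows(rows=[{"tx": 0, "ty": 0, "tz": 0.0007, "wx": 0, "wy": 0, "wz": 0, "gripper": 0.012}, {"tx": 0, "ty": 0, "tz": 0.0007, "wx": 0, "wy": 0, "wz": 0, "gripper": 0.012}])

```text
time_s: 20.95
tool_pos: [551.8, -253.4, 34.7]
orientation: [3.14, 0.039, 0.002]
ft_force: [0.6, -0.4, -0.8]
finger_gap: 15.7
```

Call:
send_rows(rows=[{"tx": 0, "ty": 0, "tz": 0.0006, "wx": 0, "wy": 0, "wz": 0, "gripper": 0.012}, {"tx": 0, "ty": 0, "tz": 0.0006, "wx": 0, "wy": 0, "wz": 0, "gripper": 0.012}])

```text
time_s: 21.15
tool_pos: [551.8, -253.4, 34.6]
orientation: [3.14, 0.039, 0.001]
ft_force: [-3.3, 1.7, 5.8]
finger_gap: 16.0
```

The blade touches the tray floor. I'll release and retreat upward.

Call:
send_rows(rows=[{"tx": 0, "ty": 0, "tz": 0, "wx": 0, "wy": 0, "wz": 0, "gripper": 0.025}, {"tx": 0, "ty": 0, "tz": 0, "wx": 0, "wy": 0, "wz": 0, "gripper": 0.038}, {"tx": 0, "ty": 0, "tz": 0, "wx": 0, "wy": 0, "wz": 0, "gripper": 0.038}, {"tx": 0, "ty": 0, "tz": -0.005, "wx": 0, "wy": 0, "wz": 0, "gripper": 0.038}, {"tx": 0, "ty": 0, "tz": -0.02, "wx": 0, "wy": 0, "wz": 0, "gripper": 0.038}, {"tx": 0, "ty": 0, "tz": -0.035, "wx": 0, "wy": 0, "wz": 0, "gripper": 0.038}, {"tx": 0, "ty": 0, "tz": -0.045, "wx": 0, "wy": 0, "wz": 0, "gripper": 0.038}, {"tx": -0.03, "ty": 0, "tz": -0.035, "wx": 0, "wy": 0, "wz": 0, "gripper": 0.038}, {"tx": -0.04, "ty": 0, "tz": -0.02, "wx": 0, "wy": 0, "wz": 0, "gripper": 0.038}, {"tx": -0.04, "ty": 0, "tz": 0, "wx": 0, "wy": 0, "wz": 0, "gripper": 0.038}, {"tx": -0.04, "ty": 0, "tz": 0, "wx": 0, "wy": 0, "wz": 0, "gripper": 0.038}, {"tx": -0.04, "ty": 0, "tz": 0, "wx": 0, "wy": 0, "wz": 0, "gripper": 0.038}])

```text
time_s: 22.35
tool_pos: [360.0, -259.5, 203.7]
orientation: [3.133, 0.047, 0.011]
ft_force: [0.6, -0.7, 0.7]
finger_gap: 38.0
```

Call:
send_rows(rows=[{"tx": -0.035, "ty": 0, "tz": 0, "wx": 0, "wy": 0, "wz": 0, "gripper": 0.038}, {"tx": -0.02, "ty": 0, "tz": 0, "wx": 0, "wy": 0, "wz": 0, "gripper": 0.038}, {"tx": 0, "ty": 0, "tz": 0, "wx": 0, "wy": 0, "wz": 0, "gripper": 0.038}])

```text
time_s: 22.65
tool_pos: [300.3, -261.0, 204.3]
orientation: [3.129, 0.042, 0.012]
ft_force: [0.3, -0.9, -1.2]
finger_gap: 38.0
```

Run:
```python
from h import *; from rig import *
for i in range(3): D=get_image("side"); d=get_image("top")
to(sense(),None,0)
d0=pickle.load(open("top0.pkl","rb")); s0=pickle.load(open("side0.pkl","rb"))
for n,lo,hi in(("blue",105,130),("red",0,6),("yel",20,35)):
    for q in(d0,d):
        H=hsv(q); m=(H[...,0]>=lo)&(H[...,0]<=hi)&(H[...,1]>120)&(H[...,2]>60)
        b,c,st=blob(m,(310,160,398,245)); print(n,onz(q,[c],30)[0].round(1),st[4])
f=lambda q:cv2.resize(q["frame"][190:300,180:350],(620,400),interpolation=cv2.INTER_CUBIC)
a=cv2.resize(d["frame"][140:260,110:410],(750,300),interpolation=cv2.INTER_CUBIC)
b=np.hstack([cv2.resize(q["frame"][205:280,210:295],(375,300),interpolation=cv2.INTER_CUBIC) for q in(s0,D)])
cv2.imwrite("pics/end.png",np.vstack([a,b]))
```

```text
t 22.95 pos [ 302.5 -260.8  204.1] gap 37.8 F [ 0.9  0.4 -0.1] head 0.0308
blue [ 547.7 -273.5   30. ] 175
blue [ 552.5 -269.6   30. ] 170
red [ 612.4 -276.3   30. ] 175
red [ 612.4 -276.3   30. ] 175
yel [ 479.6 -270.9   30. ] 162
yel [ 479.6 -270.9   30. ] 162
```

View pics/end.png

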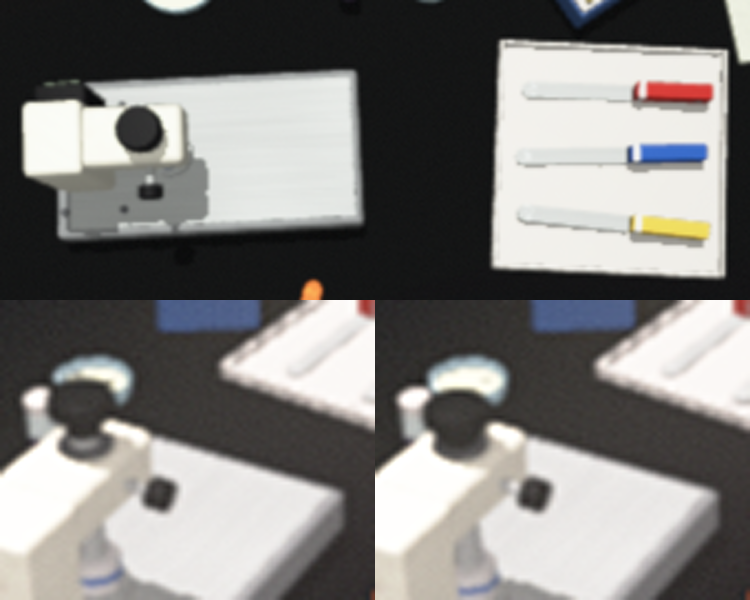

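The blue blade lies flat in the tray at top px (370,202). The red and yellow blades have not moved, and the knob and platen stay down. I'm handing in.

```bash
python3 -c "
from rig import *
print(hand_in())"
```

```text
the job is handed in; nothing more can be done
None
```

The job is done and handed in at about 23 s, with no verdict reported. I set the gap with the blue 5 mm blade, drew the blade out, and laid it back in the tray. I left the platen at the set height.

- **Insertion:** I slid the blade in flat until its tip was about 20 mm past the ram axis, by my estimate, and let go.
- **Nip:** The platen stopped hard with the fingertips at about 203 mm, which is the expected height for a 5 mm gap. The knob force reached about 8 N, so the load on the cell stayed far below 40 N.
- **Drawing out:** I felt a steady drag of about 2 N. It fell away once the tip left the platen.

**Last checks:**
- **Blades:** The blue blade lies flat in the tray, about 6 mm from where it started. The red and yellow blades show no movement.
- **Platen and knob:** They stayed down. I judged the final gap from that stop height and the last pictures, and did not measure it directly.
- **Other objects:** I did not measure the vials, dishes and tip rack at the end. The arm passed well clear of them.
- **Off my prediction:** No force showed when the fingertips first reached the knob's stated 220 mm. Pushing force only appeared about 10 mm lower, though the stop height came out as expected.

I viewed 11 pictures, one over the budget of 10.

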